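# Set the touch mixer to 5 and hold the jar pressed on it

### The arm

A 6-joint arm with a two-finger parallel gripper is mounted at the origin on a cart in front of the work surface, level with it; the furniture and walls round the work are solid. World frame = base frame: x ahead of the robot, y to its left, z up, the work surface at z = 0. Lengths are in m, angles in rad, forces in N, time in s.
With the tool pointing down it reaches from about 0.35 to 1 m from the base axis. Payload 7.1 kg.
Tool frame: the origin (TCP) lies between the finger pads; the fingertips stand 17 mm ahead of it and the grasp point (between the pads) lies 2 mm behind it; y points along the fingers, x is the direction in which the jaws open and shut, and the axes are right-handed (so a half turn about y gives the same grasp; the last joint's range is limited). The gripper opens to 85 mm and grips with 20 to 120 N. Pads are 22 mm wide; open, the fingers measure 114 mm over their backs; the gripper's body (76 mm by 85 mm) begins 54 mm behind the grasp point. The pads swing forward as they close: fully open they stand 13 mm farther back than shut.
Start: joints at [-1.297, 0.423, 1.63, -0, 1.089, -0.019], TCP at [0.18, -0.598, 0.248] pointing down, gripper open.
Joint ranges: [-3, 3], [-0.9, 2.11], [0.09, 2.58], [-1.31, 4.45], [0.11, 2.69], [-2.54, 2.54]. Speed limits (rad/s): [2.39, 2.39, 3.01, 3.14, 3.14, 3.14].

### API

Orientations are given as a 3x3 rotation matrix whose columns are the frame's x, y, z axes.
In Python, from plant import r gives the robot as it stands. Calls block until the motion is done:
- r.movep(position, orientation): joint-space move of the TCP to a pose.
- r.move_straight(position, orientation=None, speed=0.15, f_stop=None): straight line of the TCP; orientation=None keeps the orientation; speed is the mean speed in m/s. With f_stop (N) it stops when the force on the tool has changed by that much, and returns True; else False.
- r.set_joints(angles): joint-space move.
- r.set_gripper(opening, strength=None): finger opening in m; strength is the grip in N (None keeps the last); returns when the fingers have stopped.
- r.wait(seconds).
- r.solve_ik(position, orientation): joint angles nearest the present ones, or None.
- r.get_obs(): the state.
- r.capture(name): name is "side" or "top"; returns the picture (480x640x3 uint8, blue, green, red); there is no depth.
- r.get_calibration(name): a dict with "fx", "fy", "cx", "cy" (pixels), "R" (3x3) and "t" (3): a world point X has camera coordinates R X + t. Camera axes: x right, y down, z forward; pixel columns grow to the right and rows downward; lengths in m; the calibration is good to about 2 mm. A picture is of the moment at which its call begins. get_calibration takes no time and is no camera call.
A pose or a line that the arm cannot do raises r.Unreachable and nothing moves.
- r.close_job(): hands the job in, once; it reports no verdict.
The state is a dict: "time_s": time; "q": joint angles; "joint_velocities": joint speeds; "joint_torque": joint torques, N m; "tool_pos": TCP position; "tcp_rot": TCP orientation; "contact_force": force on the tool from outside, world axes, zero at the start; "moment": the same for the moment, N m; "width": finger opening in m.
Only numpy, scipy, OpenCV 4.12 (cv2) and the standard library are available. Lean on these libraries where they do the work, as an engineer would, in place of code of your own. Each camera call takes 0.05 s, during which the arm holds its last target. There are 200 camera calls.

### The job

Turn the touch mixer's dial to 5. Then pick up the tallest of the three screw-cap jars by its cap, set it upright in the mixer's sprung cup and press it down about 6 mm, half of the cup's 12 mm travel (never to the bottom stop), for at least 3 s; finish while still gripping the jar and holding it pressed like that. Leave the other jars, the counter and the tape roll where they are.

Things in the scene. Friction and masses are not known exactly. Their poses are not given: they have to be found in the camera images.
- mixer: Touch mixer, fixed to the bench: grey box, 130 mm (its x) by 230 mm (its y). Its left half (+y) is a low deck 40 mm high that carries the dial; its right half (-y) is a block 62 mm high that carries the sprung cup. Origin: centre of its underside, on the bench. It may stand turned on the bench; its -x side faces the robot.
- dial_grip (a point): Point on the dial's upright axis, 71 mm above the bench. The dial is a black round skirt (54 mm across, 10 mm high) with an upright bar, 12 mm thick, 44 mm long, 34 mm tall, from 51 to 84 mm above the bench; grip it across its 12 mm from above. A white line on one half of the bar's top and down that end is the pointer; this point's +y axis points along the bar to it.
- dial (a joint): Dial angle (rad): 0 with the pointer at 0, growing clockwise from above by 0.3927 a number, so 5 is 1.963. On the deck round it are the numerals 0 to 8, 22.5 degrees apart: 0 at the mixer's left (+y), 4 at its far side (+x), 8 at its right (-y). It clicks into a detent at every number (about 0.07 N m to pass) and stays there when let go.
- cup_floor (a point): Centre of the cup's inner floor. The cup is a black rubber cup open upwards, 66 mm across outside, about 57 mm inside, its rim 10 mm above the floor; at rest its floor is 79 mm above the bench. Moves down with the cup.
- head (a joint): How far the sprung cup is pressed down (m): 0 at rest, 0.012 at its bottom stop. The spring needs about 3 N to start and 1 N more for each mm: about 9 N at 6 mm, 15 N at the stop. The jar's weight alone does not move it.
- tall_jar_center (a point): Centre, half-way up, of the tallest of the three screw-cap jars: loose, about 0.12 kg, 65 mm tall; its cap is 50 mm across and takes the top 15 mm; the body below is 46 mm across, with a label that stands out up to 10 mm on one side from 15 to 35 mm above its foot. Grip it across the cap from above.
- medium_jar: Bystander jar of the same make, 47 mm across, 53 mm tall. Origin at the centre of its underside.
- flat_jar: Bystander jar, wide and low, 63 mm across, 39 mm tall. Origin at the centre of its underside.
- counter: Bystander: grey hand tally counter, 58 x 60 x 36 mm. Origin at the centre of its underside.
- tape_roll: Bystander: roll of tape, 66 mm across, 18 mm high, lying flat. Origin at the centre of its underside.
Things that resemble listed ones, but are neither listed nor needed, are in the scene too. What is shaped like the part that bears tall_jar_center but black or green is not meant.

How it is judged:
By the outcome, as a careful person would: the job done as asked, in the order asked, and still so for the second after the job is handed in, while the arm keeps its last pose, push and grip.
It also fails if it takes over 67 s, if anything falls off the work surface, if the arm or the gripper's body presses on something with over 40 N, if the wrist force passes 120 N, or if a joint passes its speed limit or range.

## Working session

There is one attempt and no reset: what is moved stays moved. The work goes in short steps, each a Python script; the robot and the scene stay as the last script left them, time stands still between calls to the robot, and variables do not carry over. Pictures are saved under pics/ and viewed, about 8 in all and at most 12, crops included, and the job is handed in when it is done.

```bash
ls; mkdir -p pics
python3 - <<'E'
from plant import r
import cv2,numpy as np
for n in("side","top"):
    im=r.capture(n); cv2.imwrite(f"pics/{n}0.png",im)
    c=r.get_calibration(n); print(n,c, -np.array(c["R"]).T@np.array(c["t"]))
o=r.get_obs();print(o["time_s"],o["tool_pos"],o["tcp_rot"],o["width"],o["contact_force"])
E
```

```text
pics
side {'fx': 576.8991184265899, 'fy': 576.8991184265899, 'cx': 315.93121433196416, 'cy': 244.74784394368413, 'R': array([[-0.96822838, -0.24918719,  0.02096539],
       [-0.1869943 ,  0.66580293, -0.72231544],
       [ 0.16603293, -0.70328672, -0.69124587]]), 't': array([0.55897108, 0.13550803, 1.21713927])} [0.36446569 0.90506467 0.92750299]
top {'fx': 505.5815345600041, 'fy': 505.5815345600041, 'cx': 326.9553545812068, 'cy': 246.68916448605708, 'R': array([[-0.00811286, -0.99991635,  0.010073  ],
       [-0.9945749 ,  0.00702401, -0.10378551],
       [ 0.10370608, -0.01086035, -0.99454869]]), 't': array([0.01308802, 0.58041853, 0.96643113])} [0.4771511  0.01950584 1.02127002]
0.1 [ 0.18027567 -0.59794142  0.24762161] [[ 2.88619568e-01 -3.77719136e-04  9.57443786e-01]
 [-9.57442849e-01  1.33949230e-03  2.88619814e-01]
 [-1.39150581e-03 -9.99999032e-01  2.49592036e-05]] 0.08523381068275299 [ 0.14365289 -0.567846   -0.91807216]
```

View pics/side0.png

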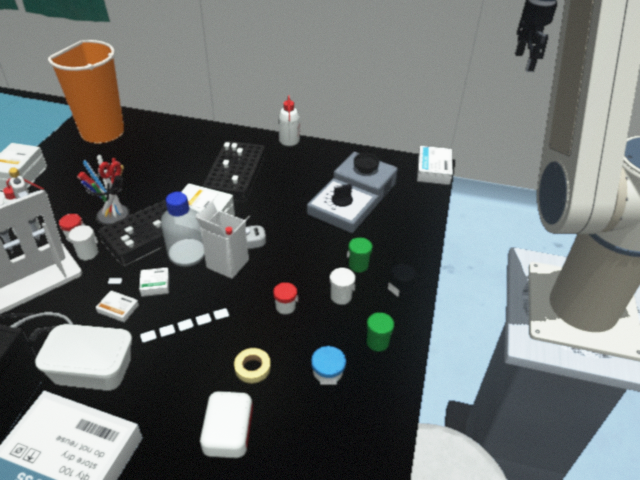

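View pics/top0.png

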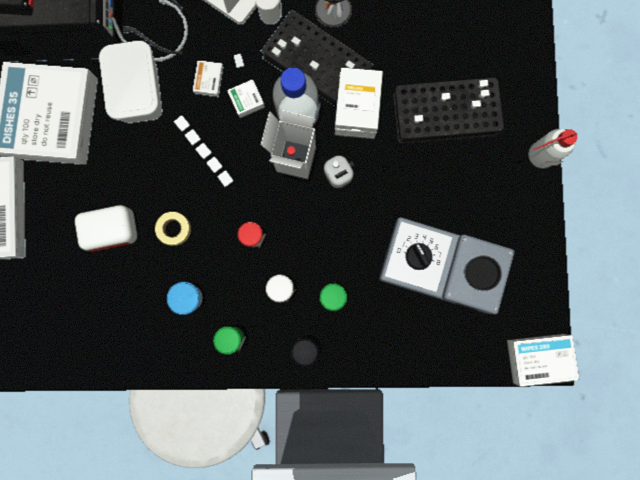

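The side view shows the jars: red cap (286,297), white (342,285), blue (328,363), green (360,254) and (380,330), black (403,275). In the top view they are red (250,234), white (280,288), blue (184,298), green (333,297) and (228,340), and black (304,351). Blue is the flat jar. Red and white could each be the tall jar, and white looks taller. The mixer is at top (448,265), with its dial at (419,256) and cup at (482,272). I'll confirm this with enlarged crops and measure.

```bash
cat > h.py <<'E'
import cv2,numpy as np
from plant import r
C={n:r.get_calibration(n) for n in("side","top")}
def ray(n,u,v):
    c=C[n];d=np.array([(u-c["cx"])/c["fx"],(v-c["cy"])/c["fy"],1.]);R=np.array(c["R"])
    return -R.T@np.array(c["t"]),R.T@d
def onz(n,p,z):
    o,d=ray(n,*p);return o+d*(z-o[2])/d[2]
def proj(n,X):
    c=C[n];q=np.array(c["R"])@np.asarray(X,float)+np.array(c["t"]);return np.array([c["fx"]*q[0]/q[2]+c["cx"],c["fy"]*q[1]/q[2]+c["cy"]])
def tri(a,b):
    (o1,d1),(o2,d2)=ray("top",*a),ray("side",*b)
    s=np.linalg.lstsq(np.c_[d1,-d2],o2-o1,rcond=None)[0]
    p,q=o1+s[0]*d1,o2+s[1]*d2
    return (p+q)/2,np.linalg.norm(p-q)
E
python3 - <<'E'
from h import *
t=cv2.imread("pics/top0.png");s=cv2.imread("pics/side0.png")
rs=lambda im,x,y,w,h,W,H:cv2.resize(im[y:y+h,x:x+w],(W,H),interpolation=cv2.INTER_CUBIC)
a=rs(t,375,210,145,110,725,550)
cv2.imwrite("pics/mixtop.png",a)
b=np.hstack([rs(s,265,225,150,170,450,510),rs(t,220,210,115,170,345,510)])
cv2.imwrite("pics/jars.png",b)
# cap (white) and red cap masks
for nm,pt,ps in(("white",(280,288),(342,285)),("red",(250,234),(286,297)),("blue",(184,298),(328,363))):
  for n,im,p in(("top",t,pt),("side",s,ps)):
    hsv=cv2.cvtColor(im,cv2.COLOR_BGR2HSV)
    m=(im.max(2)>70).astype(np.uint8) if nm=="white" else ((hsv[...,1]>110)&(hsv[...,2]>60)).astype(np.uint8)
    k,l,st,ce=cv2.connectedComponentsWithStats(m)
    i=l[p[1],p[0]];print(nm,n,st[i],ce[i])
E
```

```text
white top [265 274  29  29 630] [279.20634921 288.        ]
white side [ 329  237   44   68 1471] [349.53840925 270.44799456]
red top [237 221  26  26 508] [249.47440945 233.63385827]
red side [273 282  25  21 422] [284.70379147 291.83649289]
blue top [166 281  34  34 906] [182.81677704 297.78256071]
blue side [311 345  36  33 918] [328.17647059 360.91721133]
```

View pics/mixtop.png

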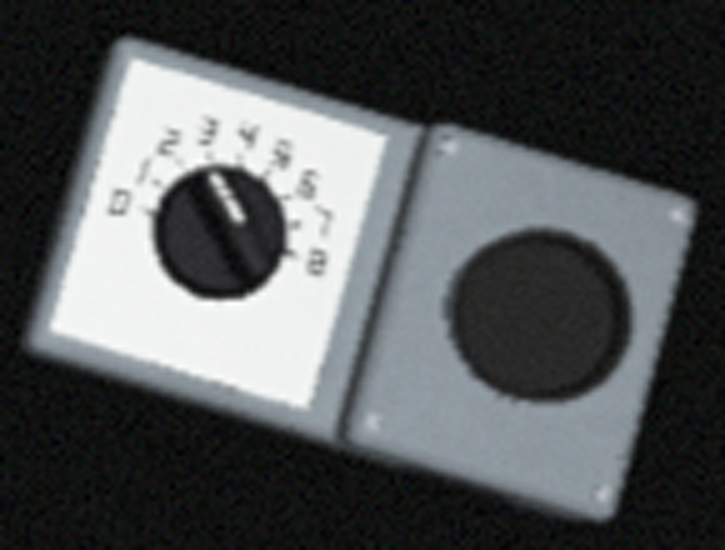

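View pics/jars.png

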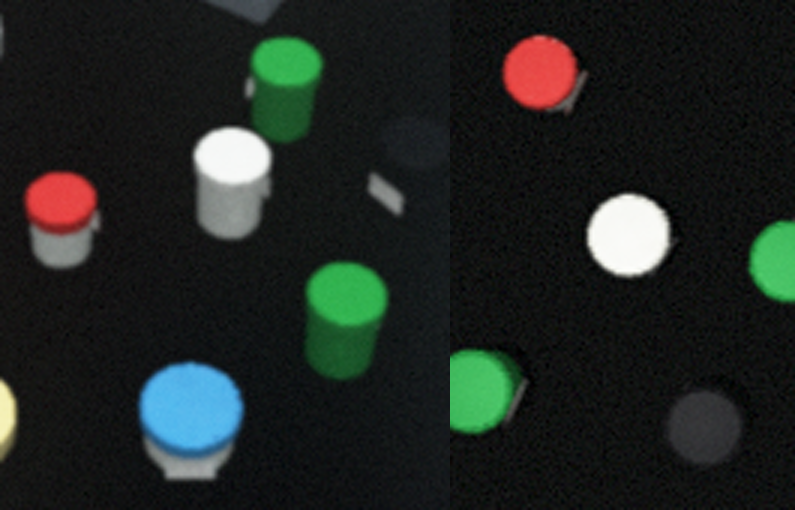

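The crops show that white (342,285 side; 280,288 top) is the tall clear-bodied jar, red is the medium one and blue the flat one. The two green jars and the black one are decoys. The dial pointer seems to be at 2 (crop pixels (215,172) to (240,222)). Now the exact measurements.

Run:
```python
from h import *
t=cv2.imread("pics/top0.png");s=cv2.imread("pics/side0.png")
g=t.max(2)
# mixer: panel (white) & body masks
def comp(m,p):
    k,l,st,ce=cv2.connectedComponentsWithStats(m.astype(np.uint8));return (l==l[p[1],p[0]]).astype(np.uint8)
pan=comp(g>190,(400,275))
c=max(cv2.findContours(pan,0,2)[0],key=cv2.contourArea)
box=cv2.boxPoints(cv2.minAreaRect(c));W=np.array([onz("top",p,.04) for p in box]);print("panel",W.mean(0),[np.linalg.norm(W[i]-W[i-1]) for i in range(4)])
for i in range(4):
    d=W[i]-W[i-1];print(" yaw mod90",(np.degrees(np.arctan2(d[1],d[0]))+45)%90-45)
# dial skirt: dark hole in panel
hole=comp(cv2.morphologyEx((g<110).astype(np.uint8),2,np.ones((2,2)))==1,(414,256)) if 0 else comp(g<110,(412,258))
c=max(cv2.findContours(hole,0,2)[0],key=cv2.contourArea);(u,v),rad=cv2.minEnclosingCircle(c);e=cv2.fitEllipse(c)
A=onz("top",e[0],.05);print("skirt",e,(u,v,rad),"world@.05",A,"diam",2*np.sqrt(e[1][0]*e[1][1])/2/505*(1.02-.05))
# cup
body=comp((g>75),(455,240))
blk=comp(g<75,(482,272));c=max(cv2.findContours(blk,0,2)[0],key=cv2.contourArea);e=cv2.fitEllipse(c);print("cup",e,onz("top",e[0],.089),"diam",np.sqrt(e[1][0]*e[1][1])/505*(1.02-.089))
# pointer
m=np.zeros_like(g);cv2.circle(m,(419,256),11,1,-1);yy,xx=np.nonzero((g>100)&(m>0));w=g[yy,xx].astype(float)
P=np.array([onz("top",(x,y),.084)[:2] for x,y in zip(xx,yy)]);print(list(zip(xx,yy,g[yy,xx])))
mu=(w[:,None]*P).sum(0)/w.sum();ev,V=np.linalg.eigh(np.cov((P-mu).T,aweights=w));print("ptr centroid",mu,"axis deg",np.degrees(np.arctan2(V[1,1],V[0,1])), "dir from skirt",np.degrees(np.arctan2(*(mu-A[:2])[::-1])),np.linalg.norm(mu-A[:2]))
# jar
jm=comp(g>150,(280,288));c=max(cv2.findContours(jm,0,2)[0],key=cv2.contourArea);e=cv2.fitEllipse(c);print("jar top",e,onz("top",e[0],.065),"diam",np.sqrt(e[1][0]*e[1][1])/505*(1.02-.065))
jt=e[0];sm=comp((s.min(2)>200),(342,277));c=max(cv2.findContours(sm,0,2)[0],key=cv2.contourArea);e2=cv2.fitEllipse(c);print("side",e2,tri(jt,e2[0]))
bt=(s.min(2)>60)&(s.max(2)<200)
for nm,a,b in(("red",(249.5,233.6),(285.5,291)),):print(nm,tri(a,b))
```

```text
panel [ 0.55950114 -0.16939648  0.04      ] [np.float64(0.10572876421782092), np.float64(0.11400333895218841), np.float64(0.10697651346655837), np.float64(0.11377281566431255)]
 yaw mod90 -17.166095341330646
 yaw mod90 -17.80319071556711
 yaw mod90 -17.30067816483816
 yaw mod90 -18.432787201612115
skirt ((418.5633544921875, 256.1644287109375), (25.586889266967773, 25.935203552246094), 131.22532653808594) (419.0, 256.0, 13.601571083068848) world@.05 [ 0.55878102 -0.16788662  0.05      ] diam 0.04948048312535166
cup ((482.7498779296875, 272.83197021484375), (33.25067901611328, 35.54680633544922), 102.48857116699219) [ 0.52370631 -0.27848473  0.089     ] diam 0.06338096630739866
[(np.int64(419), np.int64(245), np.uint8(111)), (np.int64(417), np.int64(246), np.uint8(154)), (np.int64(418), np.int64(246), np.uint8(217)), (np.int64(419), np.int64(246), np.uint8(175)), (np.int64(418), np.int64(247), np.uint8(165)), (np.int64(419), np.int64(247), np.uint8(173)), (np.int64(420), np.int64(247), np.uint8(111)), (np.int64(418), np.int64(248), np.uint8(136)), (np.int64(419), np.int64(248), np.uint
[... 762 characters left out ...]
np.int64(423), np.int64(253), np.uint8(172)), (np.int64(422), np.int64(254), np.uint8(120)), (np.int64(423), np.int64(254), np.uint8(107))]
ptr centroid [ 0.56813489 -0.1649801 ] axis deg -150.83286464485425 dir from skirt 17.261551628276013 0.009795045317488506
jar top ((279.2012939453125, 287.87005615234375), (25.738079071044922, 26.282119750976562), 66.3729248046875) [0.4994985 0.0996663 0.065    ] diam 0.04918472570336079
side ((342.12445068359375, 276.82666015625), (17.149295806884766, 23.093420028686523), 94.3643569946289) (array([0.49840447, 0.09997142, 0.05945054]), np.float64(0.0024668564431709217))
red (array([0.60334916, 0.15849817, 0.04784156]), np.float64(0.0037467298208404363))
```

The mixer's yaw is −17.5° by two agreeing measures: panel edges, and the dial–cup line at 117 mm. The pointer reads 1.92, so it is at 2, and it must go from +27.5° to −40° in the world. The jar cap measures 49 mm across, and both views agree within 1 mm in xy. Dial first.

```bash
cat >> h.py <<'E'
def Rt(deg):  # tool down, jaw direction x at world angle deg
    a=np.radians(deg);x=np.array([np.cos(a),np.sin(a),0]);y=np.array([0,0,-1.]);return np.c_[x,y,np.cross(x,y)]
def st(tag=""):
    o=r.get_obs();print(tag,"t%.2f"%o["time_s"],np.round(o["tool_pos"],4),"w%.4f"%o["width"],"F",np.round(o["contact_force"],1),"M",np.round(o["moment"],2),"ang%.1f"%np.degrees(np.arctan2(o["tcp_rot"][1][0],o["tcp_rot"][0][0])))
E
python3 - <<'E'
from h import *
D=np.array([.5588,-.1679,0]);a0=27.5-90
up=D+[0,0,.15]
print(r.solve_ik(up,Rt(a0)),r.solve_ik(up,Rt(a0-67.5)))
r.movep(up,Rt(a0));st("above")
r.set_gripper(.045,30)
hit=r.move_straight(D+[0,0,.073],speed=.1,f_stop=6);st(f"down {hit}")
if not hit:
    r.set_gripper(0.0,30);st("grip")
    cv2.imwrite("pics/grip.png",r.capture("side"))
E
```

```text
[-3.12279923e-01  4.91976813e-01  1.78840837e+00 -4.44089210e-16
  8.61207474e-01  7.78550860e-01] [-3.12279923e-01  4.91976813e-01  1.78840837e+00 -4.44089210e-16
  8.61207474e-01  1.95664810e+00]
above t2.19 [ 0.5587 -0.1688  0.1502] w0.0853 F [-0.3 -0.6 -0.6] M [0.04 0.02 0.01] ang-62.6
down False t3.58 [ 0.5592 -0.1681  0.0734] w0.0453 F [ 0.9 -0.2  0.3] M [-0.02 -0.   -0.05] ang-62.5
grip t3.98 [ 0.559  -0.1677  0.0737] w0.0116 F [-2.   2.9  6.4] M [ 0.43  0.26 -0.04] ang-62.5
```

Gripped at 11.6 mm, which fits the bar. The 6 N upward force suggests the tips touch the skirt, so I'll regrip 4 mm higher and turn.

Run:
```python
from h import *
D=np.array([.559,-.1678,0]);a0=-62.5
r.set_gripper(.03);r.move_straight(D+[0,0,.078],speed=.1);r.set_gripper(0,30);st("regrip")
for d in(-22.5,-45,-67.5):
    r.move_straight(D+[0,0,.078],Rt(a0+d),speed=.05);st(d)
r.wait(.2);st("end")
r.set_gripper(.045);r.move_straight(D+[0,0,.16],speed=.2);st("up")
r.movep([.50,.10,.17],Rt(0));st("over jar")
t=r.capture("top");cv2.imwrite("pics/top1.png",t)
cv2.imwrite("pics/dial1.png",cv2.resize(t[210:320,375:520],(725,550),interpolation=cv2.INTER_CUBIC))
```

```text
regrip t4.88 [ 0.559  -0.1676  0.0782] w0.0115 F [-0.7  1.8  3.4] M [ 0.25  0.16 -0.02] ang-62.5
-22.5 t5.42 [ 0.559  -0.1681  0.0781] w0.0112 F [-0.8 -0.7  4.1] M [-0.29  0.27 -0.03] ang-84.9
-45 t5.97 [ 0.559  -0.1685  0.0781] w0.0115 F [-1.6 -4.6  4.6] M [-0.94  0.43 -0.04] ang-107.3
-67.5 t6.51 [ 0.5587 -0.1689  0.0781] w0.0113 F [-2.9 -7.9  6.1] M [-1.27  0.66 -0.09] ang-129.8
end t6.71 [ 0.5588 -0.1689  0.0782] w0.0109 F [-3.4 -7.   4.4] M [-1.31  0.69 -0.04] ang-129.8
up t7.69 [ 0.5587 -0.1677  0.1597] w0.0451 F [-0.4 -0.6 -0. ] M [ 0.03  0.02 -0.02] ang-130.0
over jar t9.26 [0.5    0.0997 0.1695] w0.0452 F [-0.1  0.3  0. ] M [ 0.   -0.04  0.05] ang-0.1
```

View pics/dial1.png

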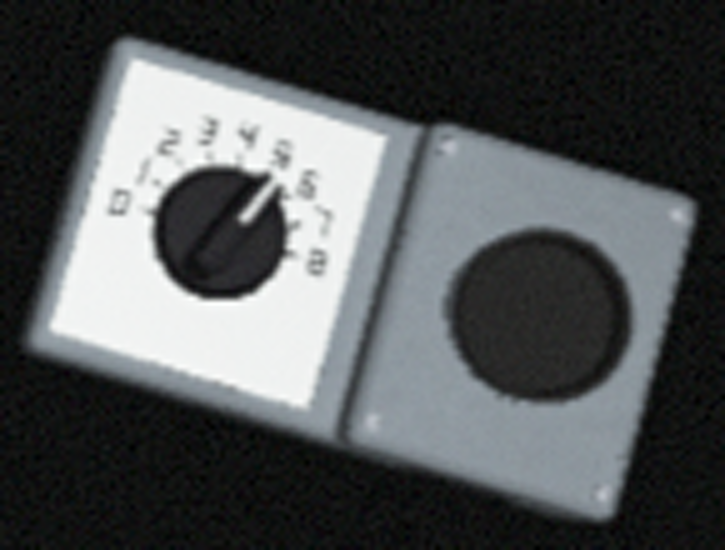

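The pointer now lines up with 5: the line from (243,220) to (275,178) is about 38° clockwise of image-up, and the tick for 5 is about 39°. Next, pick up the white jar, with the jaws across the label direction.

Run:
```python
from h import *
J=np.array([.499,.0998,0]);R=Rt(-45)
r.set_gripper(.08,60)
r.movep(J+[0,0,.15],R)
hit=r.move_straight(J+[0,0,.057],speed=.1,f_stop=6);st(f"down {hit}")
if not hit:
    r.set_gripper(0,60);st("grip")
    r.move_straight(J+[0,0,.12],speed=.1);st("lift")
    r.move_straight([.5237,-.2785+.08,.20],speed=.15);st("carry")
    a=r.capture("side");cv2.imwrite("pics/side2.png",a)
    u,v=proj("side",[.5237,-.2,.17]).astype(int);print(u,v)
    u0,v0=max(u-80,0),max(v-70,0)
    cv2.imwrite("pics/lift.png",cv2.resize(a[v0:v0+140,u0:u0+160],(800,700)[:1]+(600,),interpolation=cv2.INTER_CUBIC))
```

```text
down False t11.61 [0.4994 0.0999 0.0575] w0.0799 F [0.1 0.6 0.6] M [ 0.03  0.05 -0.02] ang-45.0
grip t12.00 [0.4995 0.0999 0.0579] w0.0482 F [-1.1 -0.2  7. ] M [-0.05  0.14  0.02] ang-45.0
lift t12.78 [0.4987 0.0997 0.1197] w0.0477 F [ 0.5  0.2 -1. ] M [-0.02 -0.07 -0.  ] ang-45.0
carry t15.00 [ 0.5236 -0.1979  0.1998] w0.0484 F [-0.3 -0.3 -1.3] M [ 0.    0.03 -0.05] ang-45.0
361 149
```

View pics/lift.png

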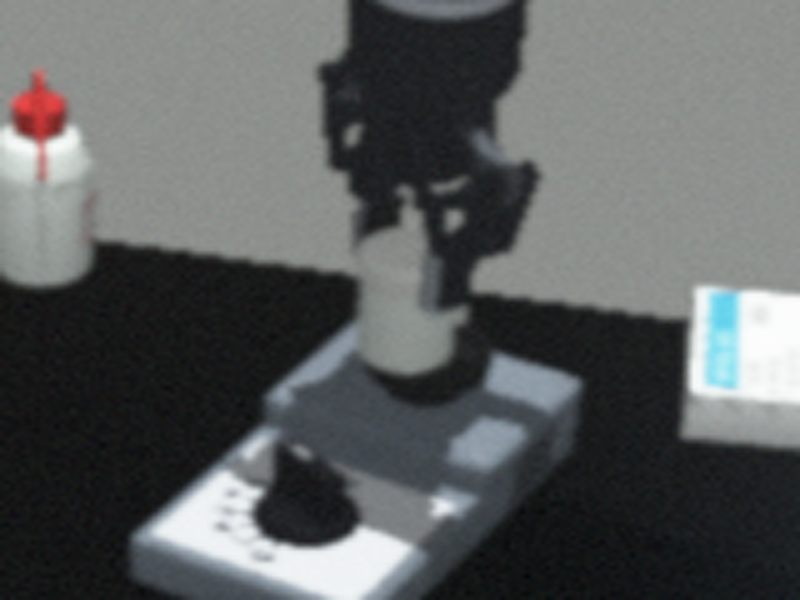

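The jar is held upright by its cap (w 48 mm, weight about 1.3 N). Next I'll lower it into the cup. Floor contact should come at TCP z ≈ 0.137; a rim hit would show at ≈ 0.147.

Run:
```python
from h import *
K=np.array([.5237,-.2785,0])
r.move_straight(K+[0,0,.20],speed=.15);r.move_straight(K+[0,0,.152],speed=.1);r.wait(.3);st("pre")
hit=r.move_straight(K+[0,0,.134],speed=.01,f_stop=2.5);st(f"contact {hit}");r.wait(.3);st()
a=r.capture("side");cv2.imwrite("pics/side3.png",a)
u,v=proj("side",[.5237,-.2785,.1]).astype(int)
A=cv2.resize(a[v-55:v+55,u-55:u+55],(400,400),interpolation=cv2.INTER_CUBIC)
b=r.capture("top");cv2.imwrite("pics/top3.png",b)
B=cv2.resize(b[220:320,430:530],(400,400),interpolation=cv2.INTER_CUBIC)
cv2.imwrite("pics/cup.png",np.hstack([A,B]))
```

```text
pre t16.67 [ 0.524  -0.2787  0.1526] w0.0481 F [ 0.6  0.2 -1.7] M [-0.02  0.02 -0.02] ang-45.0
contact True t18.04 [ 0.5237 -0.2785  0.1364] w0.0481 F [ 0.8 -0.9  2.1] M [-0.14 -0.18 -0.02] ang-45.0
 t18.34 [ 0.5236 -0.2785  0.1362] w0.0481 F [ 1.5 -1.4  2.8] M [-0.33 -0.41 -0.01] ang-45.0
```

View pics/cup.png

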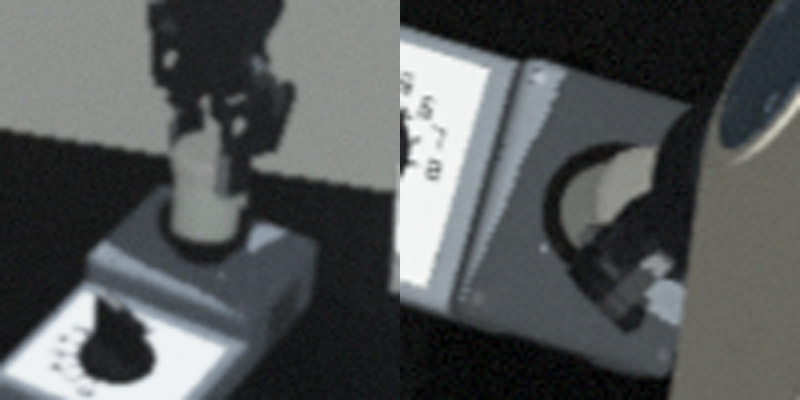

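The jar sits inside the cup at (207,215) with the rim visible round it. Contact at z = 0.1364 matches the floor prediction of 0.137. Now press 6 mm.

Run:
```python
from h import *
K=np.array([.5237,-.2785,0])
for z in(.1345,.1325,.1305):
    r.move_straight(K+[0,0,z],speed=.01,f_stop=25);r.wait(.4)
    f=[];
    for _ in range(8): r.wait(.03);o=r.get_obs();f.append([*o["contact_force"],o["tool_pos"][2],o["width"]])
    print(z,np.round(np.mean(f,0),4))
st()
```

```text
0.1345 [-0.3054  0.3687  4.2258  0.1345  0.0481]
0.1325 [-0.7862  1.2757  6.2185  0.1326  0.0481]
0.1305 [-1.0386  1.2507  7.7086  0.1308  0.0481]
 t21.44 [ 0.5236 -0.2784  0.1308] w0.0482 F [-1.5  2.1  8.2] M [ 0.18  0.19 -0.02] ang-45.0
```

The force rises by about 1 N/mm. It now reads 7.7 N plus about 1.3 N of jar weight, or 9.0 N, which means about 6 mm. Travel past contact is 5.6 mm, so the two agree. Hold and check.

Run:
```python
from h import *
for i in range(4): r.wait(1.2);st()
a=r.capture("side");cv2.imwrite("pics/side4.png",a)
u,v=proj("side",[.54,-.22,.08]).astype(int)
A=cv2.resize(a[v-65:v+65,u-65:u+65],(400,400),interpolation=cv2.INTER_CUBIC)
b0=cv2.imread("pics/side0.png")
B=cv2.resize(a[225:395,215:415],(400,400))
cv2.imwrite("pics/fin.png",np.hstack([A,B]))
d=cv2.absdiff(a[225:395,215:415],b0[225:395,215:415]).max(2)>60;y,x=np.nonzero(d);print("changed px box",x.min()+215,x.max()+215,y.min()+225,y.max()+225,d.sum())
```

```text
t22.64 [ 0.5236 -0.2784  0.1308] w0.0481 F [-0.4  1.8  8. ] M [0.15 0.19 0.03] ang-45.0
 t23.84 [ 0.5236 -0.2784  0.1308] w0.0486 F [-1.9  1.7  7.9] M [ 0.15  0.19 -0.  ] ang-45.0
 t25.04 [ 0.5237 -0.2784  0.1308] w0.0479 F [-1.7  1.6  6.9] M [ 0.13  0.17 -0.02] ang-45.0
 t26.24 [ 0.5236 -0.2784  0.1308] w0.0481 F [-1.6  2.5  7.6] M [ 0.16  0.18 -0.04] ang-45.0
changed px box 329 355 267 304 801
```

View pics/fin.png

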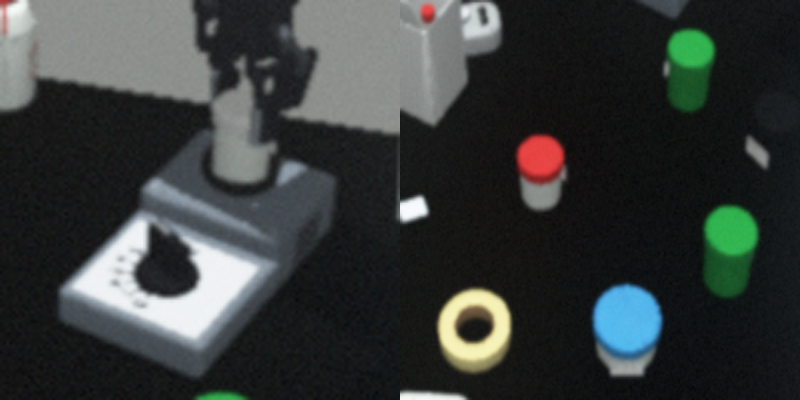

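The jar stands upright in the lowered cup and the force is steady. Only the white jar's old spot changed, so the other jars, tape roll and counter have not moved. Handing in.

```bash
python3 -c "
from h import *
st();r.close_job()"
```

```text
t26.29 [ 0.5237 -0.2784  0.1308] w0.0480 F [-1.1  1.7  7.2] M [ 0.14  0.2  -0.03] ang-45.0
the job is handed in; nothing more can be done
```

The job is done and handed in at 26.3 s of the 67 s allowed. I turned the dial from 2 to 5, then set the tall white-capped jar upright in the sprung cup. I handed in while still gripping it and pressing it down about 6 mm.

- **Dial:** after I let go, the pointer in the top view was about 38° clockwise of image-up, and the 5 mark is at about 39°.
- **Press:** the jar touched the cup floor at a tool height of 136.4 mm, against 137 mm expected. The hold was at 130.8 mm, so travel was about 5.6 mm. The force of about 7.7 N plus the jar's weight gives about 9 N, which means about 6 mm. It held steady for nearly 5 s, well short of the 12 mm stop.
- **Bystanders:** in the part of the side view I compared with the start, only the white jar's old spot changed. The red and blue jars, the tape roll and the counter are where they were.
- **Disagreement:** the two-camera heights of the caps came out about 5 mm low (59 mm instead of 65, and 48 instead of 53). I used the given heights instead, and the contact height agreed with them.
- **Contact force:** the first dial grip showed about 6 N upward, probably the fingertips on the skirt. I gripped again 4 mm higher before turning.

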